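# Battery pack from storage rail into bench charger

## Robot

A 6-joint arm with a two-finger parallel gripper is mounted at the origin on the work surface. World frame = base frame: x ahead of the robot, y to its left, z up, the work surface at z = 0. Lengths are in m, angles in rad, forces in N, time in s.
With the tool pointing down it reaches from about 0.425 to 1.125 m from the base axis. Payload 14.9 kg.
Tool frame: the origin (TCP) lies between the finger pads; the fingertips stand 19 mm ahead of it and the grasp point (between the pads) is the TCP; z points along the fingers, y is the line along which they close (so a half turn about z gives the same grasp; the last joint's range is limited). The gripper opens to 91 mm and grips with 3 to 60 N. Pads are 32 mm wide; open, the fingers measure 118 mm over their backs; the gripper's body (76 mm by 178 mm) begins 60 mm behind the grasp point.
Start: joints at [-1.382, 0.379, 1.734, -0, 1.028, -0.033], TCP at [0.154, -0.683, 0.233] pointing down, gripper open.
Joint ranges: [-2.77, 2.77], [-0.74, 2.19], [0, 2.66], [-1.06, 4.2], [0.31, 2.87], [-3.08, 3.08]. Speed limits (rad/s): [1.89, 1.89, 2.39, 3.14, 3.14, 3.14].

## Interface

Orientations are given as a rotation vector (axis times angle).
In Python, from cell import read_state, optics, order gives the robot as it stands.
- The arm moves only by the tool carry_out, never from a script. Its argument "targets" is a list of rows, each an object with "slide": the shift along the world's x, y, z scaled (see below), a list of three; "yaw": the turn about the world's z scaled (see below); "claw": the opening, from 0 (shut) to 1 (fully open). In form: [{"slide": [dx, dy, dz], "yaw": yaw, "claw": claw}, ...]. A call has 1 to 10 rows; each row is the pose to reach, as a shift and turn from the pose commanded when the call began; what a row does not reach only later rows make up. The controller multiplies each number of a shift by 15 cm and each number of a turn by 90 degrees. A row lasts 1/10 s, in which the tool goes at most 50 mm and 8.59 degrees, less where a joint would pass 70% of its speed; a pose out of reach is approached as far as the arm can. A call with a number of a shift or a turn outside -1 to 1 is refused whole. A call with a gripper value outside its range is refused whole. The fingers move at their own pace and stop on an object; the grip force is fixed at half the most. Time passes only in rows, so rows that repeat a pose let the fingers close. It gives the time, the measured TCP pose, the force, the opening and the grip force at its end, in the units of the state.
- read_state(): the state, without advancing time (a new reading comes with each control period).
- optics.camera(name): name is "side" or "top" or "wrist"; returns a dict with "image" (420x560x3 uint8, red, green, blue), "range_z" (420x560 float32, m along the optical axis (not along the pixel's ray), 0 where there is no reading), "K" (3x3 intrinsics, pixels), "xyz" and "attitude" of the camera in the world; the wrist camera has in their place "mount" (4x4, takes a point from camera to tool coordinates, whose origin is the TCP and whose axes are the flange's). Camera axes: x right, y down, z forward; pixel columns grow to the right and rows downward; lengths in m; the calibration is good to about 2 mm. A picture is of the moment at which its call begins: read the wrist's pose just before it.
- order.job_done(): hands the job in; it is judged then, once.
The state is a dict: "t": time; "qpos": joint angles; "qd": joint speeds; "tau": joint torques, N m; "tcp_pos": TCP position; "tcp_rot": TCP orientation; "wrist_force": force on the tool from outside, world axes, zero at the start; "moment": the same for the moment, N m; "grip_width": finger opening in m; "gripper_force": force on a finger pad.
Only numpy, scipy, OpenCV 4.12 (cv2) and the standard library are available. Lean on these libraries where they do the work, as an engineer would, in place of code of your own. Each camera call takes 0.05 s, during which the arm holds its last target. There are 200 camera calls.

## Task

Pull the black and green battery pack straight up off its sprung storage rail and set it down upright on the bench in front of the charger, wholly outside the charger's mouth, and let go. Then, from behind, slide it along the bench into the charger, brass contacts first, until it is fully home against the charger's contacts; it must go in under the bridge along the bench, never raised over the charger. Keep the pack upright and leave the flange, bottle and wrench where they are.

Things in the scene. Friction and masses are not known exactly. Their poses are not given: they have to be found in the camera images.
- pack: Loose battery pack, 0.4-0.8 kg (sizes in mm): black block, green top, 132 long (x, incl. a 4 mm ridge across each end face at height 18), 56 wide (y; flat sides, grip across y from above), 63 high. Origin: centre of underside. +x: contact end (brass strips on its face and top). A groove along x underneath (30 wide, 18 deep) straddles the rail. Starts on the rail, x along it, origin at z 32.
- pack_contacts (a point): Outermost middle point of the ridge on the pack's contact end: 66 mm along pack +x, 18 above its underside.
- pack_tail (a point): Outermost middle point of the ridge on the pack's other end (the one to push): 66 mm along pack -x, 18 above its underside.
- rail: Fixed rail (mm): plate 250 x 70 x 12 with a bar along x (100 long, 26 wide, top at 50). Yellow posts (50 wide, top at 78) stand 91 to 121 from the middle at each end; each has a sprung roller snapped over the pack's end ridge. The pack comes off straight up with about 8 N over its weight, clear once 35 higher. Origin: centre of underside, on the bench.
- charger: Fixed grey charger, 191 x 140 mm, blue guides. Origin: on the bench, middle of its mouth; +x points inward. They flare from 90 apart at x=0 to 66 at x=30, then run straight, 50 high, 10 thick. No floor: the pack slides on the bench. Bridge at x=80-108, underside 72, top 80. Stop: housing face at x=116 (140 wide, 100 high). Home: pack origin at x=50, its tail sticks out 16 in front of the mouth.
- charger_contacts (a point): Middle of the stop face at the inner end of the slot, below its brass contacts: 116 mm along charger +x, 18 above the bench. pack_contacts meets it when the pack is home.
- flange: Loose bystander: round steel flange, 112 across, 18 thick, lying on the bench; origin centre of its underside.
- bottle: Loose bystander: white bottle with red cap, 66 across, 150 high; origin centre of its underside.
- wrench: Loose bystander: steel wrench, 170 long, lying flat; origin centre of its underside.

How it is judged:
By the outcome, as a careful person would: the job done as asked, in the order asked, and still so for the second after the job is handed in, with the robot touching nothing.
It also fails if it takes over 58 s, if anything falls off the work surface, if the arm or the gripper's body presses on something with over 40 N, if the wrist force passes 120 N, or if a joint passes its speed limit or range.

## Working session

There is one attempt and no reset: what is moved stays moved. The work goes in short steps, Python scripts to look and compute and a tool call to move; the robot and the scene stay as the last step left them, time stands still between calls to the robot, and variables do not carry over. Pictures are saved under pics/ and viewed, at most 10 in all, crops included, and the job is handed in when it is done.

Besides the shell and the picture viewer there is one more tool, called in YAML: its name, and indented under it one key for each argument. carry_out: Moves the arm, as the interface text tells. Shifts and turns lie within -1 to 1; 1 stands for 15 cm of shift or 90 degrees of turn. Its arguments: {"type":"object","properties":{"targets":{"type":"array","items":{"type":"object","properties":{"slide":{"type":"array","items":{"type":"number","minimum":-1,"maximum":1}},"yaw":{"type":"number","minimum":-1,"maximum":1},"claw":{"type":"number"}}}}},"required":["targets"]}

```bash
mkdir -p pics; ls; cat > h.py <<'E'
import numpy as np, cv2
from cell import read_state, optics, order
from scipy.spatial.transform import Rotation as R
def shot(n,f=None):
    c=optics.camera(n)
    if f: cv2.imwrite('pics/'+f,c['image'][:,:,::-1])
    return c
def cloud(c,T=None):
    K=c['K'];z=c['range_z'];h,w=z.shape
    u,v=np.meshgrid(np.arange(w),np.arange(h))
    p=np.stack([(u-K[0,2])/K[0,0]*z,(v-K[1,2])/K[1,1]*z,z],-1)
    a=np.array(c['attitude']); a=R.from_rotvec(a).as_matrix() if a.shape==(3,) else a
    return p@a.T+np.array(c['xyz'])
E
python3 - <<'E'
from h import *
a=shot('top','top.png');b=shot('side','side.png')
for c in(a,b):print(c['K'],c['xyz'],c['attitude'])
np.save('top.npy',cloud(a));np.save('side.npy',cloud(b))
print(read_state())
E
```

```text
pics
[[492.78883951   0.         274.5662723 ]
 [  0.         492.78883951 203.17789556]
 [  0.           0.           1.        ]] [0.42670205 0.00925952 1.54643994] [-2.12346457  2.1764107  -0.16326688]
[[455.0674144    0.         277.15951622]
 [  0.         455.0674144  202.97325885]
 [  0.           0.           1.        ]] [0.1549581  0.89773696 0.94809214] [-0.60781025  2.61327798 -1.17728292]
{'t': 0.1, 'qpos': array([-1.38233397e+00,  3.79361277e-01,  1.73472050e+00,  3.46210622e-06,
        1.02851728e+00, -3.32625723e-02]), 'qd': array([ 4.70544800e-05, -1.97499662e-03, -1.27646706e-03, -2.48645750e-04,
       -5.83572315e-05,  5.30106000e-04]), 'tau': array([ 2.99289795e-04, -7.65036893e+01, -4.35294414e+01,  6.52182614e-02,
        3.97927989e-02, -8.75934525e-08]), 'tcp_pos': array([ 0.15389558, -0.68252348,  0.23235117]), 'tcp_rot': array([-3.12130944e+00, -3.47457882e-01,  1.17870025e-04]), 'wrist_force': array([0.04345244, 0.35915562, 0.05367495]), 'moment': array([ 0.00590796,  0.03599019, -0.01726516]), 'gripper_force': 0.0, 'grip_width': 0.09142274787854021}
```

View pics/top.png

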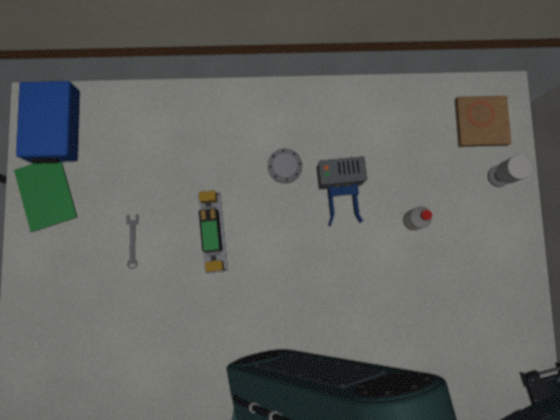

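View pics/side.png

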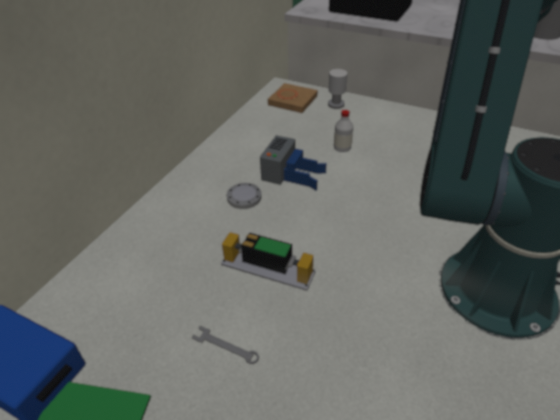

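The top view shows the pack on its rail at (209,230), brass end up (world +x), with posts at (207,197) and (213,266). The charger is at (343,175) with its mouth facing down, the flange at (285,166), the bottle at (420,217) and the wrench at (132,240). The side view agrees. Next is a coarse measurement.

```bash
cat > m.py <<'E'
from h import *
P=np.load('top.npy');im=cv2.imread('pics/top.png');hsv=cv2.cvtColor(im,cv2.COLOR_BGR2HSV)
print('table z',np.median(P[300:330,50:150,2]))
def rect(m,n):
    q=P[m][:,:2]; 
    (c,s,a)=cv2.minAreaRect((q*1000).astype(np.float32)); print(n,m.sum(),'c',np.round(c,1),'size',np.round(s,1),'ang',round(a,2),'mean',q.mean(0).round(4),'z',np.median(P[m][:,2]).round(4))
def box(u0,u1,v0,v1):
    b=np.zeros(P.shape[:2],bool);b[v0:v1,u0:u1]=1;return b
Z=P[...,2];H,S,V=hsv[...,0],hsv[...,1],hsv[...,2]
rect(box(190,230,180,280)&(Z>.085)&(Z<.105),'pack top')
rect(box(190,230,180,280)&(H>45)&(H<80)&(S>120),'green')
y=(H>12)&(H<30)&(S>150)&(Z>.07)
rect(box(190,235,180,215)&y,'post+');rect(box(190,235,250,280)&y,'post-')
rect(box(310,375,145,200)&(Z>.09),'housing')
bl=(H>100)&(H<130)&(S>120)
rect(box(320,370,180,230)&bl&(Z>.07),'bridge')
for n,b in(('gL',box(320,342,196,230)),('gR',box(346,370,196,230))):
    m=b&bl&(Z>.035)&(Z<.06);rect(m,n)
rect(box(260,305,140,190)&(Z>.01),'flange');rect(box(400,440,200,235)&(Z>.03),'bottle')
E
python3 m.py
```

```text
table z -0.0006439993860007931
pack top 803 c [553.5 190.5] size [199.   56.9] ang 5.36 mean [0.5616 0.1907] z 0.094
green 420 c [487.7 129.3] size [256.6  81.5] ang 45.44 mean [0.5461 0.1889] z 0.0945
post+ 134 c [561.6 103.1] size [325.8  42.9] ang 42.33 mean [0.6641 0.197 ] z 0.0776
post- 130 c [450.6 105.7] size [196.6  28.9] ang 84.44 mean [0.4577 0.1789] z 0.0776
housing 1156 c [ 629.7 -103.2] size [138.  443.2] ang 43.72 mean [ 0.7258 -0.2064] z 0.0997
bridge 219 c [ 574.7 -104.4] size [ 65.4 367.5] ang 42.39 mean [ 0.673  -0.2123] z 0.0794
gL 42 c [ 618.9 -178.3] size [ 8.3 73.6] ang 88.62 mean [ 0.6247 -0.1778] z 0.0489
gR 61 c [ 623.4 -256.2] size [75.9 10.6] ang 10.45 mean [ 0.6271 -0.2553] z 0.048
flange 961 c [633.6   5. ] size [115.1 397.6] ang 72.68 mean [ 0.7622 -0.0387] z 0.0189
bottle 512 c [ 525.2 -222.2] size [ 65.7 498.7] ang 15.54 mean [ 0.5797 -0.4217] z 0.104
```

```bash
sed -i 's/    q=P\[m\]/    m=m\&(Z<.3);q=P[m]/' m.py; python3 m.py
```

```text
table z -0.0006439993860007931
pack top 803 c [553.5 190.5] size [199.   56.9] ang 5.36 mean [0.5616 0.1907] z 0.094
green 419 c [546.4 189.2] size [84.7 44.3] ang 4.07 mean [0.5464 0.1893] z 0.0945
post+ 133 c [665.2 197.3] size [45.3 27.9] ang 89.53 mean [0.6659 0.1984] z 0.0776
post- 129 c [458.7 180.4] size [25.3 46.6] ang 4.82 mean [0.4579 0.1802] z 0.0776
housing 1137 c [ 727.3 -211.6] size [ 85.9 141.2] ang 4.09 mean [ 0.7308 -0.21  ] z 0.0997
bridge 218 c [ 673.  -213.1] size [27.5 81.9] ang 3.44 mean [ 0.6741 -0.2133] z 0.0793
gL 42 c [ 618.9 -178.3] size [ 8.3 73.6] ang 88.62 mean [ 0.6247 -0.1778] z 0.0489
gR 61 c [ 623.4 -256.2] size [75.9 10.6] ang 10.45 mean [ 0.6271 -0.2553] z 0.048
flange 945 c [770.1 -34.4] size [120.6 111.4] ang 78.36 mean [ 0.7679 -0.0396] z 0.0188
bottle 507 c [ 583.9 -433.4] size [65.8 59.9] ang 15.96 mean [ 0.5812 -0.4259] z 0.1035
```

carry_out:
  targets:
    - {"slide": [1,1,0.8],"yaw": -0.086,"claw": 1}
    - {"slide": [1,1,0.8],"yaw": -0.086,"claw": 1}
    - {"slide": [1,1,0.8],"yaw": -0.086,"claw": 1}
    - {"slide": [1,1,0.8],"yaw": -0.086,"claw": 1}
    - {"slide": [1,1,0.8],"yaw": -0.086,"claw": 1}
    - {"slide": [1,1,0.8],"yaw": -0.086,"claw": 1}

```text
t: 0.7
tcp_pos: [0.3069, -0.5312, 0.3561]
tcp_rot: [3.135, 0.141, 0.003]
wrist_force: [-0.2, -0.7, 0.6]
grip_width: 0.0916
gripper_force: 0.0
```

carry_out:
  targets:
    - {"slide": [1,1,0.1],"yaw": 0,"claw": 1}
    - {"slide": [1,1,0.1],"yaw": 0,"claw": 1}
    - {"slide": [1,1,0.1],"yaw": 0,"claw": 1}
    - {"slide": [1,1,0.1],"yaw": 0,"claw": 1}
    - {"slide": [1,1,0.1],"yaw": 0,"claw": 1}
    - {"slide": [1,1,0.1],"yaw": 0,"claw": 1}

```text
t: 1.3
tcp_pos: [0.4547, -0.382, 0.3674]
tcp_rot: [-3.138, -0.14, 0.001]
wrist_force: [-1.9, 0.0, -0.6]
grip_width: 0.091
gripper_force: 0.0
```

carry_out:
  targets:
    - {"slide": [0.6,1,0],"yaw": 0,"claw": 1}
    - {"slide": [0.6,1,0],"yaw": 0,"claw": 1}
    - {"slide": [0.6,1,0],"yaw": 0,"claw": 1}
    - {"slide": [0.6,1,0],"yaw": 0,"claw": 1}
    - {"slide": [0.6,1,0],"yaw": 0,"claw": 1}
    - {"slide": [0.6,1,0],"yaw": 0,"claw": 1}
    - {"slide": [0.6,1,0],"yaw": 0,"claw": 1}

```text
t: 2.0
tcp_pos: [0.5432, -0.2343, 0.3676]
tcp_rot: [-3.139, -0.134, 0.001]
wrist_force: [0.1, 0.5, -0.4]
grip_width: 0.0913
gripper_force: 0.0
```

```bash
cat >> h.py <<'E'
def wrist(f):
    s=read_state();c=shot('wrist',f);M=c['mount'];A=R.from_rotvec(s['tcp_rot']).as_matrix()
    c['attitude']=A@M[:3,:3];c['xyz']=A@M[:3,3]+s['tcp_pos']
    P=cloud(c);P[c['range_z']==0]=9
    np.save('pics/'+f+'.npy',P);return c,P
E
python3 - <<'E'
from h import *
c,P=wrist('w1.png');print(c['xyz'],c['K'][0,0],c['attitude'])
E
```

```text
[ 0.61951048 -0.22818537  0.51820907] 360.43234219241094 [[ 8.41134822e-02 -9.59155745e-01 -2.70083653e-01]
 [-9.96456177e-01 -8.09899128e-02 -2.27094785e-02]
 [-9.21247055e-05  2.71036698e-01 -9.62569011e-01]]
```

View pics/w1.png

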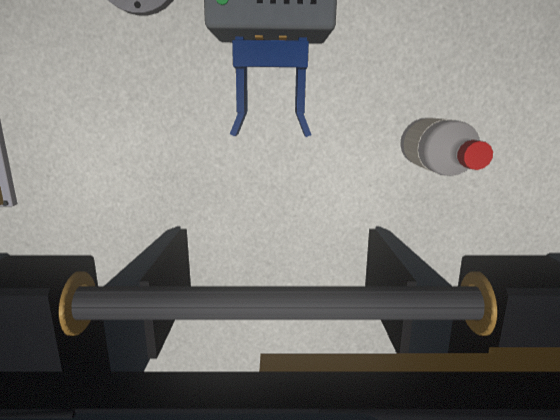

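The wrist view shows the charger mouth at (235–308,135), with straight guides up to the bridge at row 66 and the housing's front edge at row 38. Next I fit the charger pose from this view and move on towards the pack.

```bash
python3 - <<'E'
from h import *
P=np.load('pics/w1.png.npy');im=cv2.imread('pics/w1.png');h=cv2.cvtColor(im,cv2.COLOR_BGR2HSV)
Z=P[...,2];u,v=np.meshgrid(np.arange(560),np.arange(420))
bl=(h[...,0]>100)&(h[...,0]<130)&(h[...,1]>110)&(v<140)
def rect(m,n):
    q=(P[m][:,:2]*1000).astype(np.float32);c,s,a=cv2.minAreaRect(q);print(n,m.sum(),np.round(c,1),np.round(s,1),round(a,2),'z',np.median(Z[m]).round(4))
rect(bl&(Z>.072)&(Z<.086),'bridge')
for n,b in(('L',u<272),('R',u>272)):
    m=bl&b&(Z>.043)&(Z<.056);s=m&(v<105)&(v>70)
    rect(s,n+' straight');rect(m,n+' all')
    q=P[s][:,:2];print(q.mean(0),'slope',np.degrees(np.polyfit(q[:,0],q[:,1],1))[0])
    print('minx',P[m][:,0].min())
rect((Z>.093)&(Z<.107)&(v<60)&(u>190)&(u<350),'housing')
print('table',np.median(Z[150:220,220:330]))
E
```

```text
bridge 1952 [ 673.7 -215. ] [28.1 85.6] 4.05 z 0.0788
L straight 233 [ 634.3 -179.7] [39.3  8.8] 3.54 z 0.0488
L all 313 [ 649.3 -179.2] [86.2  9.7] 4.64 z 0.0488
[ 0.63491108 -0.18017731] slope 3.2633183173360716
minx 0.6061034394854066
R straight 244 [ 640.6 -255. ] [39.   8.8] 5.01 z 0.0486
R all 334 [ 654.8 -254.2] [87.   9.6] 4.22 z 0.0487
[ 0.64085409 -0.254947  ] slope 3.331828864984959
minx 0.6111745851672791
housing 3832 [ 709.1 -212.4] [ 28.  139.9] 4.76 z 0.0985
table -0.0011765766600193017
```

carry_out:
  targets:
    - {"slide": [-0.4,1,0],"yaw": 0,"claw": 1}
    - {"slide": [-0.4,1,0],"yaw": 0,"claw": 1}
    - {"slide": [-0.4,1,0],"yaw": 0,"claw": 1}
    - {"slide": [-0.4,1,0],"yaw": 0,"claw": 1}
    - {"slide": [-0.4,1,0],"yaw": 0,"claw": 1}

```text
t: 2.55
tcp_pos: [0.4835, -0.0825, 0.3683]
tcp_rot: [3.138, 0.138, 0.001]
wrist_force: [0.5, -0.2, -0.2]
grip_width: 0.0915
gripper_force: 0.0
```

carry_out:
  targets:
    - {"slide": [0,1,0],"yaw": 0,"claw": 1}
    - {"slide": [0,1,0],"yaw": 0,"claw": 1}
    - {"slide": [0,1,0],"yaw": 0,"claw": 1}
    - {"slide": [0,1,0],"yaw": 0,"claw": 1}
    - {"slide": [0,1,0],"yaw": 0,"claw": 1}

```text
t: 3.05
tcp_pos: [0.4847, 0.0667, 0.3678]
tcp_rot: [3.138, 0.138, -0.0]
wrist_force: [-0.2, -0.9, -0.9]
grip_width: 0.0913
gripper_force: 0.0
```

carry_out:
  targets:
    - {"slide": [0,0.8,0],"yaw": 0,"claw": 1}
    - {"slide": [0,0.8,0],"yaw": 0,"claw": 1}
    - {"slide": [0,0.8,0],"yaw": 0,"claw": 1}
    - {"slide": [0,0.8,0],"yaw": 0,"claw": 1}
    - {"slide": [0,0.8,0],"yaw": 0,"claw": 1}
    - {"slide": [0,0.8,0],"yaw": 0,"claw": 1}

```text
t: 3.65
tcp_pos: [0.4845, 0.1854, 0.3678]
tcp_rot: [3.138, 0.133, -0.0]
wrist_force: [-0.3, 0.2, -0.1]
grip_width: 0.0913
gripper_force: 0.0
```

```bash
python3 - <<'E'
from h import *
print(read_state()['tcp_pos'])
c,P=wrist('w2.png')
E
```

```text
[0.48454472 0.18535387 0.36783331]
```

View pics/w2.png

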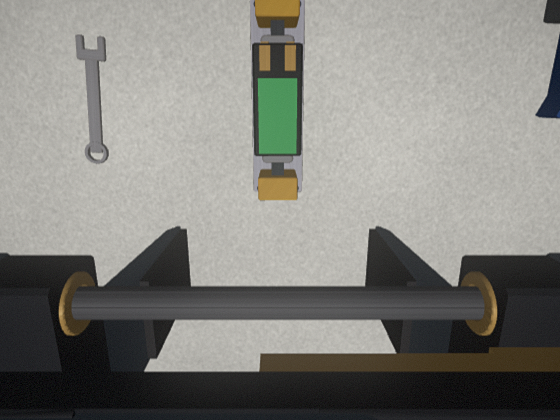

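The wrist view shows the pack top at (252–302, 43–157) with brass contacts at the far end and both posts. It is nearly aligned with the tool, so I fit it.

```bash
python3 - <<'E'
from h import *
P=np.load('pics/w2.png.npy');im=cv2.imread('pics/w2.png');h=cv2.cvtColor(im,cv2.COLOR_BGR2HSV)
Z=P[...,2];u,v=np.meshgrid(np.arange(560),np.arange(420))
b=(u>230)&(u<325)&(v<205)
def rect(m,n):
    q=(P[m][:,:2]*1000).astype(np.float32);c,s,a=cv2.minAreaRect(q);print(n,m.sum(),np.round(c,1),np.round(s,1),round(a,2),'z',np.median(Z[m]).round(4))
rect(b&(Z>.085)&(Z<.104),'pack');rect(b&(h[...,0]>45)&(h[...,0]<85)&(h[...,1]>90),'green')
y=b&(h[...,0]>10)&(h[...,0]<30)&(h[...,1]>120)&(Z>.07)&(Z<.084)
rect(y&(v>165),'post-');rect(y&(v<30),'post+')
print(np.degrees(np.arctan2(*(R.from_rotvec(read_state()['tcp_rot']).as_matrix()[[1,0],0]))))
E
```

```text
pack 5559 [564.3 192.1] [125.4  56.1] 4.85 z 0.0934
green 2910 [4773.1 4564. ] [12254.6    86.9] 45.98 z 0.0938
post- 881 [458.4 183.4] [29.1 48.1] 5.07 z 0.0767
post+ 777 [662.2 200.4] [16.4 48.9] 4.78 z 0.0765
4.8472890387932495
```

carry_out:
  targets:
    - {"slide": [0.53,0.045,-0.95],"yaw": 0,"claw": 1}
    - {"slide": [0.53,0.045,-0.95],"yaw": 0,"claw": 1}
    - {"slide": [0.53,0.045,-0.95],"yaw": 0,"claw": 1}
    - {"slide": [0.53,0.045,-0.95],"yaw": 0,"claw": 1}
    - {"slide": [0.53,0.045,-0.95],"yaw": 0,"claw": 1}
    - {"slide": [0.53,0.045,-0.95],"yaw": 0,"claw": 1}

```text
t: 4.3
tcp_pos: [0.5637, 0.1935, 0.2271]
tcp_rot: [-3.138, -0.135, -0.002]
wrist_force: [-0.0, -0.6, 0.6]
grip_width: 0.0911
gripper_force: 0.0
```

carry_out:
  targets:
    - {"slide": [0,0,-0.2],"yaw": 0,"claw": 1}
    - {"slide": [0,0,-0.4],"yaw": 0,"claw": 1}
    - {"slide": [0,0,-0.6],"yaw": 0,"claw": 1}
    - {"slide": [0,0,-0.8],"yaw": 0,"claw": 1}
    - {"slide": [0,0,-0.98],"yaw": 0,"claw": 1}
    - {"slide": [0,0,-0.98],"yaw": 0,"claw": 1}

```text
t: 4.9
tcp_pos: [0.5624, 0.1936, 0.078]
tcp_rot: [3.138, 0.136, -0.003]
wrist_force: [-0.2, 0.6, 0.4]
grip_width: 0.0911
gripper_force: 0.0
```

carry_out:
  targets:
    - {"slide": [0,0,0],"yaw": 0,"claw": 0}
    - {"slide": [0,0,0],"yaw": 0,"claw": 0}
    - {"slide": [0,0,0],"yaw": 0,"claw": 0}
    - {"slide": [0,0,0],"yaw": 0,"claw": 0}
    - {"slide": [0,0,0],"yaw": 0,"claw": 0}
    - {"slide": [0,0,0],"yaw": 0,"claw": 0}
    - {"slide": [0,0,0],"yaw": 0,"claw": 0}
    - {"slide": [0,0,0],"yaw": 0,"claw": 0}

```text
t: 5.7
tcp_pos: [0.5639, 0.1937, 0.0793]
tcp_rot: [3.138, 0.137, 0.001]
wrist_force: [-1.7, -3.8, 9.0]
grip_width: 0.056
gripper_force: 30.0
```

carry_out:
  targets:
    - {"slide": [0,0,0.05],"yaw": 0,"claw": 0}
    - {"slide": [0,0,0.1],"yaw": 0,"claw": 0}
    - {"slide": [0,0,0.15],"yaw": 0,"claw": 0}
    - {"slide": [0,0,0.2],"yaw": 0,"claw": 0}
    - {"slide": [0,0,0.26],"yaw": 0,"claw": 0}
    - {"slide": [0,0,0.32],"yaw": 0,"claw": 0}
    - {"slide": [0,0,0.4],"yaw": 0,"claw": 0}
    - {"slide": [0,0,0.5],"yaw": 0,"claw": 0}
    - {"slide": [0,0,0.6],"yaw": 0,"claw": 0}
    - {"slide": [0,0,0.6],"yaw": 0,"claw": 0}

```text
t: 6.7
tcp_pos: [0.5648, 0.1943, 0.1712]
tcp_rot: [-3.138, -0.136, -0.006]
wrist_force: [2.0, 0.5, -6.7]
grip_width: 0.0558
gripper_force: 30.0
```

```bash
python3 - <<'E'
from h import *
s=read_state();print(s['tcp_pos'],s['tcp_rot'],s['grip_width'],s['wrist_force'])
c=shot('side');cv2.imwrite('pics/s2.png',cv2.resize(c['image'][180:340,180:380,::-1],None,fx=3,fy=3))
E
```

```text
[0.56480456 0.19427184 0.1712145 ] [-3.13767389 -0.13612082 -0.00587018] 0.05579355606765604 [ 2.01362203  0.52154659 -6.66496041]
```

View pics/s2.png

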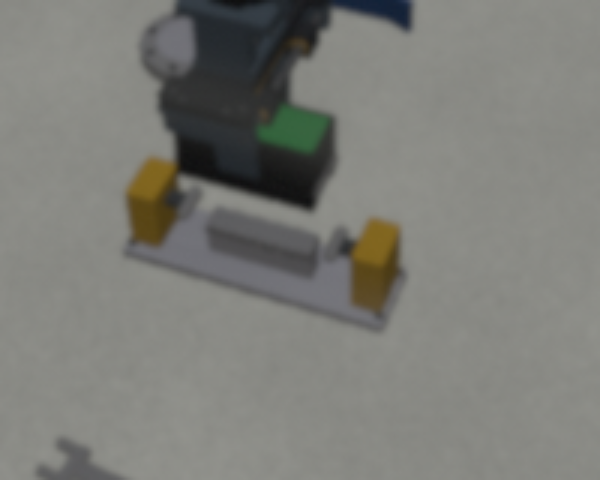

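The pack is clear of the rail, level and gripped, so I carry it to just in front of the charger mouth.

carry_out:
  targets:
    - {"slide": [-0.1,-0.2,0],"yaw": 0,"claw": 0}
    - {"slide": [-0.2,-0.4,0],"yaw": 0,"claw": 0}
    - {"slide": [-0.3,-0.7,0],"yaw": 0,"claw": 0}
    - {"slide": [-0.4,-1,0],"yaw": -0.008,"claw": 0}

```text
t: 7.15
tcp_pos: [0.5023, 0.0428, 0.1679]
tcp_rot: [3.139, 0.118, -0.001]
wrist_force: [0.7, -0.9, -7.0]
grip_width: 0.0558
gripper_force: 30.0
```

carry_out:
  targets:
    - {"slide": [0,-0.3,0],"yaw": 0,"claw": 0}
    - {"slide": [0,-0.6,0],"yaw": 0,"claw": 0}
    - {"slide": [0,-0.8,0],"yaw": 0,"claw": 0}
    - {"slide": [0,-1,0],"yaw": 0,"claw": 0}

```text
t: 7.55
tcp_pos: [0.5029, -0.1077, 0.168]
tcp_rot: [-3.139, -0.115, 0.001]
wrist_force: [0.1, -0.7, -7.9]
grip_width: 0.0561
gripper_force: 30.0
```

carry_out:
  targets:
    - {"slide": [-0.02,-0.3,0],"yaw": 0,"claw": 0}
    - {"slide": [-0.04,-0.6,0],"yaw": 0,"claw": 0}
    - {"slide": [-0.05,-0.8,0],"yaw": 0,"claw": 0}
    - {"slide": [-0.05,-0.8,0],"yaw": 0,"claw": 0}
    - {"slide": [-0.05,-0.8,0],"yaw": 0,"claw": 0}
    - {"slide": [-0.05,-0.8,0],"yaw": 0,"claw": 0}

```text
t: 8.15
tcp_pos: [0.4956, -0.2254, 0.168]
tcp_rot: [-3.139, -0.117, 0.001]
wrist_force: [0.2, -1.0, -6.0]
grip_width: 0.0556
gripper_force: 30.0
```

```bash
python3 - <<'E'
from h import *
s=read_state();print(s['tcp_pos'],s['tcp_rot'],s['grip_width'],s['wrist_force'])
c,P=wrist('w3.png')
E
```

```text
[ 0.49562979 -0.2253782   0.16797029] [-3.13881243e+00 -1.16867423e-01  1.31792757e-03] 0.05561713916585003 [ 0.16904688 -0.99411009 -5.97098359]
```

View pics/w3.png

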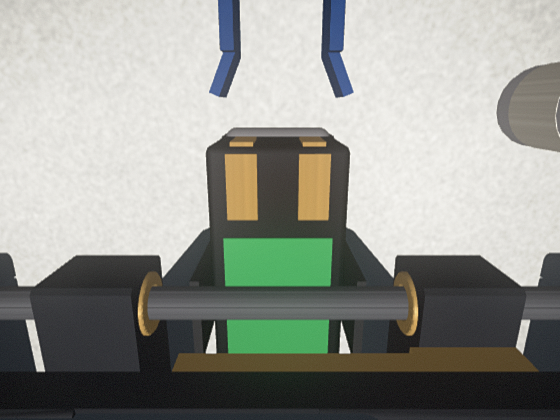

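The view shows the pack held, its front ridge at row 132. The charger's guide tips are at (226,97)/(211,93) and (338,97)/(353,92), ahead of it. I back-project the tips and guide edges.

```bash
python3 - <<'E'
from h import *
s=read_state();c=optics.camera('wrist');M=c['mount'];A=R.from_rotvec(s['tcp_rot']).as_matrix()
a=A@M[:3,:3];o=A@M[:3,3]+s['tcp_pos'];K=c['K']
def pz(u,v,z):
    d=a@np.linalg.inv(K)@[u,v,1];return (o+d*(z-o[2])/d[2])[:2].round(4)
h=cv2.cvtColor(c['image'][:,:,::-1].copy(),cv2.COLOR_BGR2HSV)
bl=(h[...,0]>100)&(h[...,0]<130)&(h[...,1]>110)
for v in (10,25,40): 
    x=np.where(bl[v])[0];L=x[x<280];r=x[x>280];p,q=pz(L.min(),v,.05),pz(r.max(),v,.05);print(v,p,q,(p+q)/2,q-p)
for n,p in dict(Lout=(211,93),Lin=(226,97),Rin=(338,97),Rout=(353,92)).items():print(n,pz(*p,.05))
print('pack front ridge', pz(228,132,s['tcp_pos'][2]-.047+.018),pz(330,132,s['tcp_pos'][2]-.029), 'top front',pz(212,148,s['tcp_pos'][2]+.016),pz(345,148,s['tcp_pos'][2]+.016))
E
```

```text
10 [ 0.6295 -0.1761] [ 0.6357 -0.2599] [ 0.6326 -0.218 ] [ 0.0062 -0.0838]
25 [ 0.6204 -0.177 ] [ 0.6265 -0.2603] [ 0.62345 -0.21865] [ 0.0061 -0.0833]
40 [ 0.611 -0.178] [ 0.6172 -0.2608] [ 0.6141 -0.2194] [ 0.0062 -0.0828]
Lout [ 0.5757 -0.172 ]
Lin [ 0.5738 -0.1827]
Rin [ 0.5797 -0.2625]
Rout [ 0.5839 -0.2728]
pack front ridge [ 0.5569 -0.1966] [ 0.5606 -0.2465] top front [ 0.5544 -0.1967] [ 0.5581 -0.246 ]
```

carry_out:
  targets:
    - {"slide": [0,-0.011,-0.2],"yaw": 0,"claw": 0}
    - {"slide": [0,-0.011,-0.4],"yaw": 0,"claw": 0}
    - {"slide": [0,-0.011,-0.6],"yaw": 0,"claw": 0}
    - {"slide": [0,-0.011,-0.7],"yaw": 0,"claw": 0}
    - {"slide": [0,-0.011,-0.75],"yaw": 0,"claw": 0}
    - {"slide": [0,-0.011,-0.78],"yaw": 0,"claw": 0}
    - {"slide": [0,-0.011,-0.79],"yaw": 0,"claw": 0}
    - {"slide": [0,-0.011,-0.79],"yaw": 0,"claw": 0}

```text
t: 9.05
tcp_pos: [0.4965, -0.228, 0.0507]
tcp_rot: [3.139, 0.116, 0.002]
wrist_force: [0.3, -0.2, -6.1]
grip_width: 0.0559
gripper_force: 30.0
```

carry_out:
  targets:
    - {"slide": [0,0,-0.007],"yaw": 0,"claw": 0}
    - {"slide": [0,0,-0.014],"yaw": 0,"claw": 0}
    - {"slide": [0,0,-0.014],"yaw": 0,"claw": 0}

```text
t: 9.35
tcp_pos: [0.496, -0.2278, 0.048]
tcp_rot: [3.139, 0.116, 0.0]
wrist_force: [0.9, -0.4, -5.9]
grip_width: 0.0555
gripper_force: 30.0
```

carry_out:
  targets:
    - {"slide": [0,0,-0.007],"yaw": 0,"claw": 0}
    - {"slide": [0,0,-0.012],"yaw": 0,"claw": 0}
    - {"slide": [0,0,-0.012],"yaw": 0,"claw": 0}

```text
t: 9.65
tcp_pos: [0.4964, -0.2278, 0.0473]
tcp_rot: [-3.139, -0.116, -0.0]
wrist_force: [-6.6, 5.0, 21.2]
grip_width: 0.0558
gripper_force: 30.0
```

Bench contact: the force went from −6 N to +21 N. I ease off slightly, then release and retreat upward.

carry_out:
  targets:
    - {"slide": [0,0,0.008],"yaw": 0,"claw": 0}
    - {"slide": [0,0,0.008],"yaw": 0,"claw": 1}
    - {"slide": [0,0,0.008],"yaw": 0,"claw": 1}
    - {"slide": [0,0,0.008],"yaw": 0,"claw": 1}
    - {"slide": [0,0,0.008],"yaw": 0,"claw": 1}
    - {"slide": [0,0,0.008],"yaw": 0,"claw": 1}
    - {"slide": [0,0,0.008],"yaw": 0,"claw": 1}
    - {"slide": [0,0,0.2],"yaw": 0,"claw": 1}
    - {"slide": [0,0,0.4],"yaw": 0,"claw": 1}

```text
t: 10.55
tcp_pos: [0.4953, -0.2274, 0.106]
tcp_rot: [-3.138, -0.116, 0.003]
wrist_force: [0.0, -0.2, -0.2]
grip_width: 0.0908
gripper_force: 0.0
```

carry_out:
  targets:
    - {"slide": [0,0,0.3],"yaw": 0,"claw": 1}
    - {"slide": [-0.2,0,0.6],"yaw": 0,"claw": 0.3}
    - {"slide": [-0.3,0,0.6],"yaw": 0,"claw": 0.3}
    - {"slide": [-0.3,0,0.6],"yaw": 0,"claw": 0.3}
    - {"slide": [-0.3,0,0.6],"yaw": 0,"claw": 0.3}

```text
t: 11.05
tcp_pos: [0.4511, -0.2278, 0.1958]
tcp_rot: [-3.139, -0.116, -0.0]
wrist_force: [0.6, -0.1, -0.2]
grip_width: 0.0618
gripper_force: 0.0
```

```bash
python3 - <<'E'
from h import *
s=read_state();print(s['tcp_pos'],s['tcp_rot'],s['grip_width'],s['wrist_force'])
c,P=wrist('w4.png')
Z=P[...,2]
m=(Z>.055)&(Z<.07)&(P[...,0]<.62);q=(P[m][:,:2]*1000).astype(np.float32)
print(m.sum(),cv2.minAreaRect(q))
E
```

```text
[ 0.45110365 -0.22779528  0.1958395 ] [-3.13945563e+00 -1.15671543e-01 -1.91621291e-04] 0.06182272359467271 [ 0.56586495 -0.06186421 -0.17157844]
12303 ((518.9138793945312, -314.3656005859375), (130.03160095214844, 253.57156372070312), 14.78564167022705)
```

View pics/w4.png

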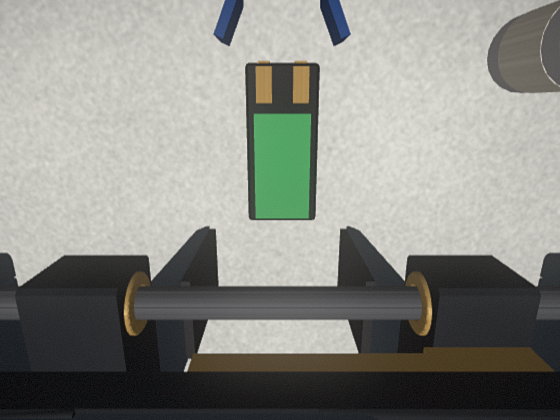

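The pack stands upright at (247–318, 62–219), in front of the guide tips (row 45) and clear of them. I go behind it with the fingers partly closed.

carry_out:
  targets:
    - {"slide": [-0.34,-0.047,0],"yaw": 0,"claw": 0.25}
    - {"slide": [-0.34,-0.047,0],"yaw": 0,"claw": 0.25}
    - {"slide": [-0.34,-0.047,-0.2],"yaw": 0,"claw": 0.25}
    - {"slide": [-0.34,-0.047,-0.4],"yaw": 0,"claw": 0.25}
    - {"slide": [-0.34,-0.047,-0.6],"yaw": 0,"claw": 0.25}
    - {"slide": [-0.34,-0.047,-0.7],"yaw": 0,"claw": 0.25}
    - {"slide": [-0.34,-0.047,-0.7],"yaw": 0,"claw": 0.25}

```text
t: 11.8
tcp_pos: [0.3992, -0.2339, 0.0884]
tcp_rot: [-3.137, -0.117, 0.006]
wrist_force: [-0.3, 0.8, 0.8]
grip_width: 0.0226
gripper_force: 0.0
```

carry_out:
  targets:
    - {"slide": [0,0,-0.15],"yaw": 0,"claw": 0.25}
    - {"slide": [0,0,-0.3],"yaw": 0,"claw": 0.25}
    - {"slide": [0,0,-0.4],"yaw": 0,"claw": 0.25}
    - {"slide": [0,0,-0.4],"yaw": 0,"claw": 0.25}
    - {"slide": [0,0,-0.4],"yaw": 0,"claw": 0.25}

```text
t: 12.3
tcp_pos: [0.4005, -0.235, 0.0315]
tcp_rot: [-3.139, -0.117, 0.0]
wrist_force: [0.7, -0.1, -0.2]
grip_width: 0.023
gripper_force: 0.0
```

```bash
python3 - <<'E'
from h import *
s=read_state();print(s['tcp_pos'],s['tcp_rot'],s['grip_width'],s['wrist_force'])
c=shot('top','t2.png');P=cloud(c);Z=P[...,2]
m=(Z>.055)&(Z<.07)&(P[...,0]<.62)&(P[...,0]>.42)&(abs(P[...,1]+.227)<.06);q=(P[m][:,:2]*1000).astype(np.float32)
print(m.sum(),cv2.minAreaRect(q))
P=np.load('pics/w4.png.npy');Z=P[...,2]
m=(Z>.055)&(Z<.07)&(P[...,0]<.62)&(P[...,0]>.42)&(abs(P[...,1]+.227)<.06);q=(P[m][:,:2]*1000).astype(np.float32)
print(m.sum(),cv2.minAreaRect(q))
E
```

```text
[ 0.40050915 -0.23497032  0.03150431] [-3.13938579e+00 -1.16647544e-01  6.33477395e-05] 0.023043278326074133 [ 0.71613683 -0.13044628 -0.17828502]
589 ((498.4468994140625, -228.25128173828125), (117.20490264892578, 57.367881774902344), 4.758148193359375)
11131 ((496.4614562988281, -228.20257568359375), (123.96598052978516, 56.04902648925781), 4.216054916381836)
```

carry_out:
  targets:
    - {"slide": [0.05,0.004,0],"yaw": 0,"claw": 0.25}
    - {"slide": [0.1,0.007,0],"yaw": 0,"claw": 0.25}
    - {"slide": [0.13,0.01,0],"yaw": 0,"claw": 0.25}
    - {"slide": [0.16,0.012,0],"yaw": 0,"claw": 0.25}
    - {"slide": [0.2,0.015,0],"yaw": 0,"claw": 0.25}
    - {"slide": [0.24,0.018,0],"yaw": 0,"claw": 0.25}
    - {"slide": [0.28,0.021,0],"yaw": 0,"claw": 0.25}
    - {"slide": [0.32,0.024,0],"yaw": 0,"claw": 0.25}
    - {"slide": [0.36,0.026,0],"yaw": 0,"claw": 0.25}
    - {"slide": [0.4,0.029,0],"yaw": 0,"claw": 0.25}

```text
t: 13.35
tcp_pos: [0.4598, -0.2301, 0.0314]
tcp_rot: [-3.139, -0.117, 0.003]
wrist_force: [-8.3, -0.2, 6.6]
grip_width: 0.0227
gripper_force: 4.5
```

```bash
cat > p.py <<'E'
from h import *
import sys
s=read_state();print(s['tcp_pos'],s['wrist_force'])
c,P=wrist(sys.argv[1]);Z=P[...,2];im=cv2.cvtColor(c['image'][:,:,::-1].copy(),cv2.COLOR_BGR2HSV)
m=(Z>.05)&(Z<.071)&(abs(P[...,1]+.223)<.045)&(P[...,0]>.42)&(P[...,0]<.66)
q=(P[m][:,:2]*1000).astype(np.float32)
print(m.sum(),cv2.minAreaRect(q))
E
python3 p.py w5.png
```

```text
[ 0.45984658 -0.2301021   0.03137805] [-8.29307508 -0.18480563  6.63123106]
44712 ((505.2774353027344, -226.87832641601562), (123.24058532714844, 56.63582229614258), 4.404228687286377)
```

View pics/w5.png

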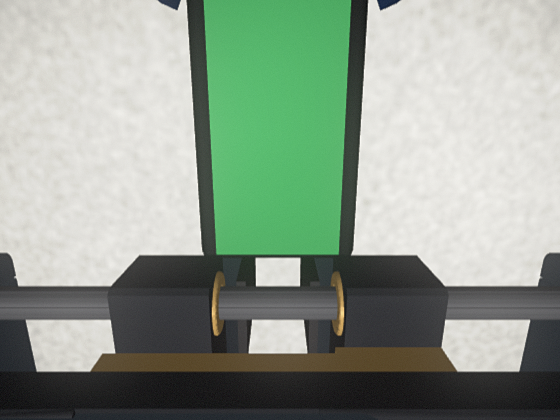

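The pack is centred between the guides (tips at (170,5) and (390,5)) and square to the fingers. I keep pushing.

carry_out:
  targets:
    - {"slide": [0.04,0.003,0],"yaw": 0,"claw": 0.25}
    - {"slide": [0.08,0.006,0],"yaw": 0,"claw": 0.25}
    - {"slide": [0.12,0.009,0],"yaw": 0,"claw": 0.25}
    - {"slide": [0.16,0.012,0],"yaw": 0,"claw": 0.25}
    - {"slide": [0.2,0.015,0],"yaw": 0,"claw": 0.25}
    - {"slide": [0.24,0.018,0],"yaw": 0,"claw": 0.25}
    - {"slide": [0.28,0.021,0],"yaw": 0,"claw": 0.25}
    - {"slide": [0.32,0.024,0],"yaw": 0,"claw": 0.25}
    - {"slide": [0.36,0.026,0],"yaw": 0,"claw": 0.25}
    - {"slide": [0.4,0.029,0],"yaw": 0,"claw": 0.25}

```text
t: 14.4
tcp_pos: [0.5198, -0.2258, 0.0313]
tcp_rot: [-3.139, -0.117, 0.003]
wrist_force: [-7.7, -1.3, 4.4]
grip_width: 0.0231
gripper_force: 3.9
```

carry_out:
  targets:
    - {"slide": [0.03,0.002,0],"yaw": 0,"claw": 0.25}
    - {"slide": [0.06,0.004,0],"yaw": 0,"claw": 0.25}
    - {"slide": [0.09,0.007,0],"yaw": 0,"claw": 0.25}
    - {"slide": [0.11,0.008,0],"yaw": 0,"claw": 0.25}
    - {"slide": [0.11,0.008,0],"yaw": 0,"claw": 0.25}

```text
t: 14.9
tcp_pos: [0.5369, -0.2247, 0.0314]
tcp_rot: [-3.139, -0.117, 0.001]
wrist_force: [-3.3, 1.5, 1.1]
grip_width: 0.0229
gripper_force: 1.5
```

Still sliding freely. I continue in 2–3 mm steps and watch for the stop.

carry_out:
  targets:
    - {"slide": [0.015,0.001,0],"yaw": 0,"claw": 0.25}
    - {"slide": [0.03,0.002,0],"yaw": 0,"claw": 0.25}
    - {"slide": [0.04,0.003,0],"yaw": 0,"claw": 0.25}

```text
t: 15.2
tcp_pos: [0.5422, -0.2242, 0.0313]
tcp_rot: [-3.139, -0.117, 0.002]
wrist_force: [-7.8, -0.8, 5.0]
grip_width: 0.0229
gripper_force: 4.2
```

carry_out:
  targets:
    - {"slide": [0.01,0.001,0],"yaw": 0,"claw": 0.25}
    - {"slide": [0.02,0.001,0],"yaw": 0,"claw": 0.25}
    - {"slide": [0.02,0.001,0],"yaw": 0,"claw": 0.25}

```text
t: 15.5
tcp_pos: [0.5453, -0.2241, 0.0313]
tcp_rot: [-3.139, -0.117, 0.002]
wrist_force: [-6.9, -0.0, 4.8]
grip_width: 0.023
gripper_force: 3.4
```

carry_out:
  targets:
    - {"slide": [0.01,0.001,0],"yaw": 0,"claw": 0.25}
    - {"slide": [0.018,0.001,0],"yaw": 0,"claw": 0.25}
    - {"slide": [0.018,0.001,0],"yaw": 0,"claw": 0.25}

```text
t: 15.8
tcp_pos: [0.5468, -0.2238, 0.0312]
tcp_rot: [-3.138, -0.117, 0.006]
wrist_force: [-15.3, -2.2, 12.7]
grip_width: 0.0228
gripper_force: 8.0
```

carry_out:
  targets:
    - {"slide": [0.01,0.001,0],"yaw": 0,"claw": 0.25}
    - {"slide": [0.015,0.001,0],"yaw": 0,"claw": 0.25}
    - {"slide": [0.015,0.001,0],"yaw": 0,"claw": 0.25}

```text
t: 16.1
tcp_pos: [0.5472, -0.2237, 0.0311]
tcp_rot: [-3.137, -0.117, 0.012]
wrist_force: [-29.4, -7.0, 24.9]
grip_width: 0.0229
gripper_force: 15.4
```

The force rises to 29 N with almost no motion, at the expected home position. I back off, rise and check.

carry_out:
  targets:
    - {"slide": [-0.05,-0.004,0],"yaw": 0,"claw": 0.25}
    - {"slide": [-0.2,-0.015,0],"yaw": 0,"claw": 0.25}
    - {"slide": [-0.35,-0.026,0],"yaw": 0,"claw": 0.25}
    - {"slide": [-0.5,-0.037,0.2],"yaw": 0,"claw": 0.25}
    - {"slide": [-0.5,-0.037,0.5],"yaw": 0,"claw": 0.25}
    - {"slide": [-0.5,-0.037,0.8],"yaw": 0,"claw": 0.25}
    - {"slide": [-0.5,-0.037,1],"yaw": 0,"claw": 0.25}
    - {"slide": [-0.5,-0.037,1],"yaw": 0,"claw": 0.25}

```text
t: 16.9
tcp_pos: [0.4781, -0.2307, 0.1858]
tcp_rot: [3.135, 0.116, 0.011]
wrist_force: [0.0, -0.0, -0.6]
grip_width: 0.0231
gripper_force: 0.0
```

```bash
python3 - <<'E'
from h import *
c,P=wrist('w6.png');Z=P[...,2];h=cv2.cvtColor(c['image'][:,:,::-1].copy(),cv2.COLOR_BGR2HSV)
print(read_state()['tcp_pos'])
m=(Z>.055)&(Z<.068)&(abs(P[...,1]+.22)<.06)&(P[...,0]>.5)&(P[...,0]<.72)
print(m.sum(),cv2.minAreaRect((P[m][:,:2]*1000).astype(np.float32)))
b=(h[...,0]>100)&(h[...,0]<130)&(h[...,1]>110)&(Z>.072)&(Z<.086)&(P[...,0]>.6)
print('bridge',cv2.minAreaRect((P[b][:,:2]*1000).astype(np.float32)))
E
```

```text
[ 0.47702881 -0.23011532  0.18346822]
6708 ((596.1334838867188, -220.46490478515625), (56.140689849853516, 56.14973831176758), 4.1694111824035645)
bridge ((0.0, 0.0), (0.0, 0.0), 0.0)
```

View pics/w6.png

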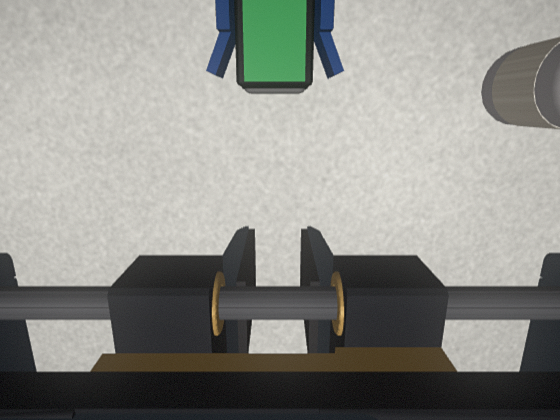

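The pack is straight in the charger. Its tail sits at (240–310, 85–92), just in front of the guide tips (row 75). I raise the arm to measure it against the bridge in the same picture.

carry_out:
  targets:
    - {"slide": [0,0,0.4],"yaw": 0,"claw": 0.25}
    - {"slide": [0,0,0.7],"yaw": 0,"claw": 0.25}
    - {"slide": [0,0,1],"yaw": 0,"claw": 0.25}
    - {"slide": [0,0,1],"yaw": 0,"claw": 0.25}
    - {"slide": [0,0,1],"yaw": 0,"claw": 0.25}
    - {"slide": [0,0,1],"yaw": 0,"claw": 0.25}

```text
t: 17.55
tcp_pos: [0.4749, -0.2292, 0.3291]
tcp_rot: [-3.138, -0.116, 0.003]
wrist_force: [0.2, 0.2, -0.2]
grip_width: 0.0227
gripper_force: 0.0
```

```bash
python3 - <<'E'
from h import *
c,P=wrist('w7.png');Z=P[...,2];h=cv2.cvtColor(c['image'][:,:,::-1].copy(),cv2.COLOR_BGR2HSV)
ax=np.array([np.cos(np.radians(4.2)),np.sin(np.radians(4.2))]);s=P[...,:2]@ax
m=(Z>.055)&(Z<.068)&(abs(P[...,1]+.22)<.06)&(P[...,0]>.5)&(P[...,0]<.72)
b=(h[...,0]>100)&(h[...,0]<130)&(h[...,1]>110)&(Z>.072)&(Z<.086)&(P[...,0]>.6)
print(cv2.minAreaRect((P[m][:,:2]*1000).astype(np.float32)))
print('bridge',cv2.minAreaRect((P[b][:,:2]*1000).astype(np.float32)))
t=np.percentile(s[m],.5);f=np.percentile(s[b],1);print('tail->bridge front',f-t,'(home: 0.092)', 'bridge mid', s[b].mean()-t,'(.106)')
E
```

```text
((611.410888671875, -219.3296661376953), (86.59620666503906, 56.123924255371094), 4.196575164794922)
bridge ((0.0, 0.0), (0.0, 0.0), 0.0)Traceback (most recent call last):
  File "<stdin>", line 8, in <module>
    return _quantile_unchecked(
        a, q, axis, out, overwrite_input, method, keepdims, weights)
    return _ureduce(a,
                    func=_quantile_ureduce_func,
    ...<5 lines>...
                    overwrite_input=overwrite_input,
                    method=method)
    r = func(a, **kwargs)
    result = _quantile(arr,
                       quantiles=q,
    ...<2 lines>...
                       out=out,
                       weights=wgt)
    slices_having_nans = np.isnan(arr[-1, ...])
                                  ~~~^^^^^^^^^
IndexError: index -1 is out of bounds for axis 0 with size 0
```

carry_out:
  targets:
    - {"slide": [0.4,0,0.2],"yaw": 0,"claw": 0.25}
    - {"slide": [0.5,0,0.3],"yaw": 0,"claw": 0.25}
    - {"slide": [0.5,0,0.3],"yaw": 0,"claw": 0.25}
    - {"slide": [0.5,0,0.3],"yaw": 0,"claw": 0.25}
    - {"slide": [0.5,0,0.3],"yaw": 0,"claw": 0.25}

```text
t: 18.1
tcp_pos: [0.5493, -0.2293, 0.3741]
tcp_rot: [-3.138, -0.116, 0.004]
wrist_force: [0.8, -0.1, -0.4]
grip_width: 0.023
gripper_force: 0.0
```

```bash
python3 - <<'E'
from h import *
c,P=wrist('w8.png');Z=P[...,2];h=cv2.cvtColor(c['image'][:,:,::-1].copy(),cv2.COLOR_BGR2HSV)
ax=np.array([np.cos(np.radians(4.2)),np.sin(np.radians(4.2))]);s=P[...,:2]@ax
m=(Z>.055)&(Z<.068)&(abs(P[...,1]+.22)<.05)&(P[...,0]>.5)&(P[...,0]<.66)
b=(h[...,0]>100)&(h[...,0]<130)&(h[...,1]>110)&(Z>.072)&(Z<.086)&(P[...,0]>.6)
r=lambda m:cv2.minAreaRect((P[m][:,:2]*1000).astype(np.float32))
print(r(m),'\nbridge',r(b))
t=s[m].min()
print('tail->bridge front',np.percentile(s[b],1)-t,'(home .092); mid',s[b].mean()-t,'(.106)')
c=shot('top','t3.png');P=cloud(c);Z=P[...,2]
for n,u in(('flange',(slice(140,190),slice(260,305))),('bottle',(slice(200,235),slice(400,440)))):
    q=P[u].reshape(-1,3);q=q[(q[:,2]>(.01 if n=='flange' else .03))&(q[:,2]<.3)];print(n,q[:,:2].mean(0))
E
```

```text
((614.3160400390625, -211.835205078125), (90.71142578125, 70.32180786132812), 4.133593559265137) 
bridge ((673.326416015625, -215.1894073486328), (28.237398147583008, 84.08153533935547), 3.2985613346099854)
tail->bridge front 0.09045310674574691 (home .092); mid 0.10400906376538632 (.106)
flange [ 0.76828312 -0.03936239]
bottle [nan nan]<stdin>:12: RuntimeWarning: Mean of empty slice.
  ret = um.true_divide(
```

```bash
python3 -c "
from h import *
print(order.job_done())"
```

```text
the job is handed in; nothing more can be done
None
```

The pack came straight up off the rail, was set down upright in front of the charger, released, and pushed in from behind along the bench until it stopped hard at about 29 N. Pictures put it home within about 2 mm. I never touched the flange, bottle or wrench; only the flange's position was re-measured afterwards, and it was unchanged. I handed the job in at about 18 s.

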